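# Fallen cocoa tin back to the free bay

### The job

One of the three square cocoa tins has fallen over on the counter. Stand it up on the open counter, lid up, and let go of it; then take it again from above and set it gently, without dropping it, lid up in whichever bay of the low metal rack is free. Leave the other tins and everything else on the counter where they are.

Things in the scene. Friction and masses are not known exactly. Their poses are not given: they have to be found in the camera images.
- tin: The fallen square steel tin, loose, 0.17 to 0.35 kg, at first lying on a flat side: body 56 x 56 mm, 105 mm to the shoulder, 121 mm to the top of the lid (round, white, 42 mm across, 14 mm high). Origin at the centre of its base (28 mm up while lying); z axis from base to lid, x and y axes square to the flat sides. The lid points left, right, away from the robot or between.
- tin_b: Steel tin of the same kind (body 56 x 56 mm, 105 mm to the shoulder, 121 mm to the top of the lid), standing loose in one bay of the rack, origin at the centre of its base, z axis up.
- tin_c: Steel tin of the same kind (body 56 x 56 mm, 105 mm to the shoulder, 121 mm to the top of the lid), standing loose in another bay of the rack, origin at the centre of its base, z axis up.
- rack: Low open-topped aluminium rack fixed to the counter, 85 mm (its x axis) by 245 mm (its y axis), walls 35 mm high, walls and floor 5 mm thick; two dividers make a row of three bays along its y axis, each 75 x 75 mm inside, 80 mm apart; two hold a tin and one is free. Origin at the centre of its underside.
- bay0 (a point): Centre of the inner floor of the rack's first bay (5 mm above the counter), at -80 mm along the rack's y axis.
- bay1 (a point): Centre of the inner floor of the rack's middle bay (5 mm above the counter), at 0 mm along the rack's y axis.
- bay2 (a point): Centre of the inner floor of the rack's last bay (5 mm above the counter), at 80 mm along the rack's y axis.
- cup: White cup, 64 mm across and 65 mm high, loose, between the rack and the robot. Origin at the centre of its underside. Leave alone.
- scraper: Steel bench scraper with a wooden grip lying flat, about 110 x 90 mm, 22 mm high, loose, near the robot. Origin under the blade's middle. Leave alone.
- spatula: Spatula 240 mm long lying about across the counter beyond the fallen tin, loose. Origin at its middle, on its underside. Leave alone.
- jar: Amber glass jar, 64 mm across and 90 mm high, loose, beyond the middle of the counter. Origin at the centre of its underside. Leave alone.

How it is judged (in metres and radians):
On the way:
1. the tin stands on the counter, outside the rack, lid up, let go and still (angle between tin's own z axis and vertical below 0.12 rad and contact force between the fingers and tin below 0.2 N and linear speed of tin below 0.03 m/s and height (world z) of tin between -0.004 and 0.004 m and horizontal distance between tin and bay0 above 0.06 m and horizontal distance between tin and bay1 above 0.06 m and horizontal distance between tin and bay2 above 0.06 m), for 0.2 s.
At the end, for the whole second after the job is handed in: The tin that had fallen stands at rest and let go in the rack's free bay, lid up (within 7 degrees of upright), its base on the bay's floor (within 5 mm) and within 16 mm of the bay's centre; the other two tins stand upright in their bays (angle between each of tin, tin_b, tin_c's own z axis and vertical below 0.12 rad and contact force between the fingers and tin below 0.2 N and linear speed of tin below 0.03 m/s and ((horizontal distance between tin and bay0 below 0.016 m and z of tin in the frame of bay0 below 0.005 m) or (horizontal distance between tin and bay1 below 0.016 m and z of tin in the frame of bay1 below 0.005 m) or (horizontal distance between tin and bay2 below 0.016 m and z of tin in the frame of bay2 below 0.005 m))); the robot touches nothing.
It fails at once if one of the other tins was moved by more than 25 mm (distance of any of tin_b, tin_c from where it was at the start of the episode above 0.025 m).
It fails at once if another thing on the counter was moved by more than 40 mm (distance of any of cup, spatula, scraper, jar from where it was at the start of the episode above 0.04 m).
It fails at once if the tin was dropped or toppled (faster than 0.6 m/s while not held) (contact force between the fingers and tin below 0.2 N and linear speed of tin above 0.6 m/s).
It also fails if it takes over 53 s, if anything falls off the work surface, if the arm or the gripper's body presses on something with over 40 N, if the wrist force passes 120 N, or if a joint passes its speed limit or range.

### The arm

A 6-joint arm with a two-finger parallel gripper is mounted at the origin on the work surface. World frame = base frame: x ahead of the robot, y to its left, z up, the work surface at z = 0. Lengths are in m, angles in degrees, forces in N, time in s.
With the tool pointing down it reaches from about 0.4 to 0.825 m from the base axis. Payload 7 kg.
Tool frame: the origin (TCP) lies on the centre line of the jaws, within the pads' length; the fingertips stand 19 mm ahead of it and the grasp point (between the pads) is the TCP; z points along the fingers, y is the line along which they close (so a half turn about z gives the same grasp; the last joint's range is limited). The gripper opens to 88 mm and grips with 3 to 60 N. Pads are 19 mm wide; open, the fingers measure 130 mm over their backs; the gripper's body (78 mm by 193 mm) begins 47 mm behind the grasp point.
Start: joints at [91.507, 20.546, 0.682, 0, -70.136, -16.507], TCP at [0.175, 0.652, 0.219] pointing down, gripper open.
Joint ranges: [-176.03, 176.03], [-82.01, 121.73], [-58.28, 71.71], [-173.87, 95.51], [-174.79, -0.11], [-173.66, 173.66]. Speed limits (degrees/s): [136.94, 136.94, 172.46, 180, 180, 180].

### API

Orientations are given as [roll, pitch, yaw] about the fixed x, y, z axes, in that order (R = Rz(yaw) Ry(pitch) Rx(roll)).
In Python, from plant import ctrl gives the robot as it stands.
- The arm moves only by the tool move_arm, never from a script. Its argument "motion" is a list of rows, each a list of 3 entries, a list of its own where there are three numbers: the shift along the tool's x, y, z in mm, then the turn, a rotation vector about the tool's x, y, z in degrees, then the closure, from 0 (fully open) to 1 (shut). A call has 1 to 10 rows; each row is the pose to reach, as a shift and turn from the pose commanded when the call began, along the tool's axes at that moment; what a row does not reach only later rows make up. A row lasts 1/12 s, in which the tool goes at most 41.7 mm and 7.16 degrees, less where a joint would pass 70% of its speed; a pose out of reach is approached as far as the arm can. A call with a gripper value outside its range is refused whole. The fingers move at their own pace and stop on an object; the grip force is fixed at half the most. Time passes only in rows, so rows that repeat a pose let the fingers close. It gives the time, the measured TCP pose, the force, the opening and the grip force at its end, in the units of the state.
- ctrl.get_obs(): the state, without advancing time (a new reading comes with each control period).
- ctrl.snapshot(name): name is "side" or "top"; returns a dict with "color" (384x512x3 uint8, blue, green, red), "camera_matrix" (3x3 intrinsics, pixels), "cam_to_world" (4x4, takes a point from camera to world coordinates). Camera axes: x right, y up, looking along -z (the intrinsics and any distortion apply to the point x, -y, -z); pixel columns grow to the right and rows downward; lengths in m; the calibration is good to about 2 mm. A picture is of the moment at which its call begins. There is no depth.
- ctrl.close_job(): hands the job in; it is judged then, once.
The state is a dict: "clock": time; "joint_pos": joint angles; "qvel": joint speeds; "tau": joint torques, N m; "tool_pos": TCP position; "orientation": TCP orientation; "force": force on the tool from outside, world axes, zero at the start; "moment": the same for the moment, N m; "opening": finger opening in m; "gripper_force": force on a finger pad.
Only numpy, scipy, OpenCV 4.12 (cv2) and the standard library are available. Lean on these libraries where they do the work, as an engineer would, in place of code of your own. Each camera call takes 0.05 s, during which the arm holds its last target. There are 200 camera calls.

## Working session

There is one attempt and no reset: what is moved stays moved. The work goes in short steps, Python scripts to look and compute and a tool call to move; the robot and the scene stay as the last step left them, time stands still between calls to the robot, and variables do not carry over. Pictures are saved under pics/ and viewed, at most 10 in all, crops included, and the job is handed in when it is done.

Besides the shell and the picture viewer there is one more tool, called after "Emit:" as name(argument=value, ...) on one line, values as JSON. move_arm: Moves the arm, as the interface text tells. Its arguments: {"type":"object","properties":{"motion":{"type":"array"}},"required":["motion"]}

```bash
ls; mkdir -p pics; python3 - <<'E'
from plant import ctrl
import cv2,numpy as np,pickle
d={}
for n in("top","side"):
    s=ctrl.snapshot(n);cv2.imwrite(f"pics/{n}0.png",s["color"]);d[n]=s
    print(n,s["camera_matrix"].tolist(),np.round(s["cam_to_world"],3).tolist(),[k for k in s])
pickle.dump(d,open("s0.pkl","wb"))
print(ctrl.get_obs())
E
```

```text
pics
top [[397.547159886839, 0.0, 256.70849942435274], [0.0, 397.547159886839, 194.62956387121721], [0.0, 0.0, 1.0]] [[0.026, 0.996, -0.091, 0.469], [-1.0, 0.025, -0.007, 0.062], [-0.004, 0.091, 0.996, 1.103], [0.0, 0.0, 0.0, 1.0]] ['color', 'camera_matrix', 'cam_to_world']
side [[427.1670503606985, 0.0, 251.03166149077896], [0.0, 427.1670503606985, 191.79701893532928], [0.0, 0.0, 1.0]] [[-0.841, 0.386, -0.378, 0.152], [-0.54, -0.628, 0.561, 0.653], [-0.02, 0.676, 0.737, 0.807], [0.0, 0.0, 0.0, 1.0]] ['color', 'camera_matrix', 'cam_to_world']
{'clock': 0.1, 'joint_pos': array([ 9.15077408e+01,  2.05883899e+01,  6.38902257e-01, -1.78215768e-02,
       -7.01348294e+01, -1.65068152e+01]), 'qvel': array([-0.06214881, -0.14256979,  0.04719373,  0.02306411, -0.01771182,
       -0.05498616]), 'tau': array([-2.13966872e-03, -5.84154689e+01,  2.93755049e+01,  7.01559439e+00,
        1.01231327e-02, -5.73057036e-05]), 'tool_pos': array([0.1746037 , 0.65156743, 0.21850324]), 'orientation': array([ 1.79914397e+02, -7.89545747e-03, -1.50051367e+01]), 'force': array([1.12754513, 1.24351162, 0.24906972]), 'moment': array([-0.04234999, -0.0106548 ,  0.00785084]), 'gripper_force': 0.0, 'opening': 0.08779164541863674}
```

View pics/top0.png

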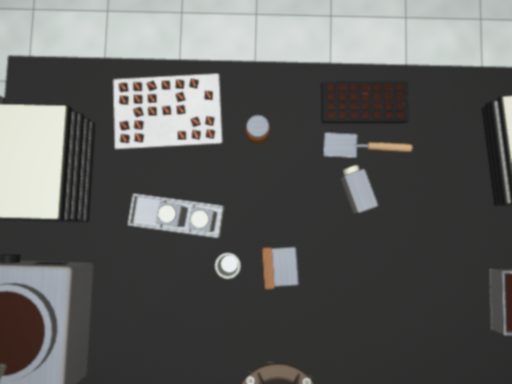

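View pics/side0.png

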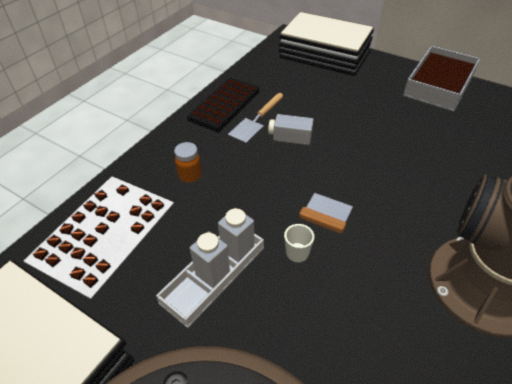

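The fallen tin in the top view is at about (360,190), with its lid at (351,170), pointing away from the robot and slightly left. The rack spans (130,195) to (222,237), with its left bay at about (147,210) free. The jar is at (258,127), the spatula at (365,146), the scraper at (280,267) and the cup at (229,264).

```bash
cat > h.py <<'E'
import numpy as np,cv2
def ray(s,u,v,z):
    K=s["camera_matrix"];T=s["cam_to_world"]
    p=np.linalg.inv(K)@[u,v,1.];d=T[:3,:3]@[p[0],-p[1],-p[2]];o=T[:3,3]
    return o+d*(z-o[2])/d[2]
def proj(s,P):
    T=s["cam_to_world"];c=T[:3,:3].T@(np.array(P)-T[:3,3]);q=s["camera_matrix"]@[c[0],-c[1],-c[2]];return q[:2]/q[2]
E
python3 - <<'E'
import pickle,cv2,numpy as np
from h import *
d=pickle.load(open("s0.pkl","rb"));t=d["top"];im=t["color"]
a=cv2.resize(im[155:225,330:400],None,fx=6,fy=6,interpolation=cv2.INTER_NEAREST)
b=cv2.resize(im[185:245,120:230],None,fx=7,fy=7,interpolation=cv2.INTER_NEAREST)[:,:380]
b=cv2.resize(im[185:245,120:230],None,fx=3.4,fy=3.4,interpolation=cv2.INTER_NEAREST)
c=np.zeros((420,800,3),np.uint8);c[:420,:420]=a;c[:b.shape[0],424:424+b.shape[1]]=b
cv2.imwrite("pics/crop.png",c)
g=im.max(2)
def blob(x0,y0,x1,y1,th):
    m=np.zeros_like(g);m[y0:y1,x0:x1]=(g[y0:y1,x0:x1]>th)*255
    cs=cv2.findContours(m,0,2)[0];return max(cs,key=cv2.contourArea)
for th in(70,110):
  for n,bx in(("tin",(335,160,385,218)),("rack",(120,185,230,243))):
    r=cv2.minAreaRect(blob(*bx,th));print(n,th,r)
    for h in ((0.056,0) if n=="tin" else (0.035,)):
        print([np.round(ray(t,*p,h),4)[:2].tolist() for p in cv2.boxPoints(r)])
# creamy lids
cr=(im[:,:,2].astype(int)-im[:,:,0]>12)&(im[:,:,2]>150)
m=(cr*255).astype(np.uint8)
for n,bx,h in(("lidtin",(335,160,385,218),.028),("lids",(120,185,230,243),.121)):
    mm=np.zeros_like(m);x0,y0,x1,y1=bx;mm[y0:y1,x0:x1]=m[y0:y1,x0:x1]
    k,l,st,ce=cv2.connectedComponentsWithStats(mm)
    for i in range(1,k):
        if st[i,4]>15: print(n,st[i].tolist(),ce[i],ray(t,*ce[i],h).round(4))
E
```

```text
tin 70 ((358.6022033691406, 187.781005859375), (48.18577194213867, 26.228778839111328), 70.01689147949219)
[[0.6363, -0.1453], [0.662, -0.2107], [0.5424, -0.2542], [0.5171, -0.1894]]
[[0.6452, -0.1564], [0.6724, -0.2252], [0.5463, -0.2711], [0.5197, -0.2029]]
rack 70 ((175.255859375, 215.25775146484375), (94.56448364257812, 34.6672248840332), 7.907163143157959)
[[0.4728, 0.4172], [0.5656, 0.4095], [0.5368, 0.1551], [0.4447, 0.1648]]
tin 110 ((359.779052734375, 187.2195281982422), (46.55511474609375, 21.86622428894043), 70.20112609863281)
[[0.6381, -0.1548], [0.6594, -0.2093], [0.5437, -0.251], [0.5228, -0.1969]]
[[0.6472, -0.1664], [0.6696, -0.2238], [0.5477, -0.2677], [0.5257, -0.2108]]
rack 110 ((174.99766540527344, 215.0169219970703), (92.57185363769531, 33.16873550415039), 7.853313446044922)
[[0.475, 0.4151], [0.5638, 0.4077], [0.5359, 0.1588], [0.4477, 0.1679]]
lidtin [345, 166, 14, 8, 55] [350.92727273 169.2       ] [ 0.6428 -0.186   0.028 ]
```

View pics/crop.png

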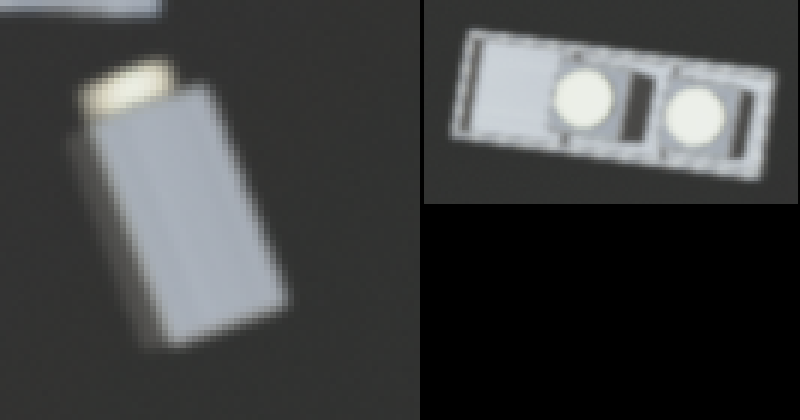

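Enlarged views: the tin's top face has its corners near (345,175), (365,169), (378,205.5) and (359,212). In the rack, the left bay is empty and the tins stand in the middle and right bays.

```bash
python3 - <<'E'
import pickle
from h import *
d=pickle.load(open("s0.pkl","rb"));t=d["top"];s=d["side"]
P=[ray(t,*p,.056)[:2] for p in((345.3,175),(365,169.2),(377.8,205.5),(358.7,212.2))]
P=np.array(P);print(P.round(4).tolist())
a=(P[0]+P[1])/2-(P[2]+P[3])/2;print("len",np.linalg.norm(a),"yaw",np.degrees(np.arctan2(a[1],a[0])),"w",np.linalg.norm(P[0]-P[1]),np.linalg.norm(P[2]-P[3]))
print("base c",(P[2]+P[3])/2,"ctr",P.mean(0))
# side view rack & lids
im=s["color"];g=im.max(2);m=np.zeros_like(g);m[205:325,150:272]=(g[205:325,150:272]>110)*255
lid=((im.min(2)>190)*255).astype(np.uint8)
for n,I,bx in(("side",s,(190,200,255,260)),("top",t,(150,195,215,235))):
    im=I["color"];l=((im.min(2)>190)*255).astype(np.uint8);mm=np.zeros_like(l);x0,y0,x1,y1=bx;mm[y0:y1,x0:x1]=l[y0:y1,x0:x1]
    k,_,st,ce=cv2.connectedComponentsWithStats(mm)
    for i in range(1,k):
        if st[i,4]>60: print(n,st[i].tolist(),ray(I,*ce[i],.121).round(4))
c=np.array([.5056,.2874]);u=np.array([.111,.994]);v=np.array([.994,-.111])
for i in(-1,1):
  for j in(-1,1): print("rack corner side px",proj(s,[*(c+i*.1225*u+j*.0425*v),.035]).round(1),"top",proj(t,[*(c+i*.1225*u+j*.0425*v),.035]).round(1))
for n,z,px in(("scraper",0.01,(281,267)),("spat blade",.005,(340,146)),("jar",.09,(258,127)),("cup",.065,(229,264)),("spat end",.01,(411,148))): print(n,ray(t,*px,z).round(3))
E
```

```text
[[0.6223, -0.1647], [0.6392, -0.2168], [0.5435, -0.2506], [0.5245, -0.2004]]
len 0.10283755294342295 yaw 19.760898809393446 w 0.05482680596215903 0.05364024676879594
base c [ 0.53399724 -0.22550871] ctr [ 0.58238805 -0.20812424]
side [226, 209, 19, 15, 219] [0.4949 0.2063 0.121 ]
side [197, 233, 21, 17, 258] [0.5058 0.2877 0.121 ]
top [150, 199, 25, 29, 429] [0.508  0.3053 0.121 ]
top [191, 210, 17, 18, 237] [0.4948 0.2095 0.121 ]
rack corner side px [262.6 238.2] top [217.7 237. ]
rack corner side px [233.7 219.8] top [222.3 205.5]
rack corner side px [184.5 318.9] top [127.4 224.4]
rack corner side px [154.7 294.4] top [132.6 193.1]
scraper [ 0.373 -0.002  0.01 ]
spat blade [ 0.711 -0.16   0.005]
jar [0.737 0.07  0.09 ]
cup [0.382 0.136 0.065]
spat end [ 0.71  -0.357  0.01 ]
```

Emit:
move_arm(motion=[[[0,0,-40],[0,0,0],0],[[0,0,-60],[0,0,0],0]])

```text
clock: 0.27
tool_pos: [0.1751, 0.6519, 0.281]
orientation: [180.0, -0.1, -15.0]
force: [0.8, 1.2, 2.9]
opening: 0.0875
gripper_force: 0.0
```

Emit:
move_arm(motion=[[[263,301,0],[0,0,60],0],[[263,301,0],[0,0,60],0],[[263,301,0],[0,0,60],0],[[263,301,0],[0,0,60],0],[[263,301,0],[0,0,60],0],[[263,301,0],[0,0,60],0],[[263,301,0],[0,0,60],0],[[263,301,0],[0,0,60],0],[[263,301,0],[0,0,60],0],[[263,301,0],[0,0,60],0]])

```text
clock: 1.1
tool_pos: [0.3513, 0.2898, 0.2795]
orientation: [180.0, 0.0, -75.2]
force: [-0.5, 0.3, -0.3]
opening: 0.088
gripper_force: 0.0
```

```bash
cat > log.py <<'E'
from plant import ctrl
import json
o=ctrl.get_obs()
rec=[list(map(float,o[k])) for k in("joint_pos","tool_pos","orientation")]
open("fk.jsonl","a").write(json.dumps(rec)+"\n")
print(round(o["clock"],2),*[[round(v,4) for v in r] for r in rec])
E
cat > goal.py <<'E'
# shift (mm) and turn (deg) in tool axes from current pose to a goal: x y z roll pitch yaw
import sys,numpy as np,log
from scipy.spatial.transform import Rotation as Ro
g=list(map(float,sys.argv[1:7]));o=log.o
A=Ro.from_euler("xyz",o["orientation"],degrees=True);B=Ro.from_euler("xyz",g[3:],degrees=True)
print("shift",(A.inv().apply(np.array(g[:3])-o["tool_pos"])*1000).round(1),"turn",np.degrees((A.inv()*B).as_rotvec()).round(2))
E
python3 goal.py .595 -.203 .281 180 0 -160
```

```text
1.1 [64.426, -2.9049, -19.8216, -0.006, -73.0837, -49.6667] [0.3513, 0.2898, 0.2795] [179.9954, 0.0034, -75.2425]
shift [ 538.6 -110.2   -1.6] turn [ 1.000e-02 -0.000e+00  8.476e+01]
```

Emit:
move_arm(motion=[[[377,-77,0],[0,0,60],0],[[377,-77,0],[0,0,60],0],[[377,-77,0],[0,0,60],0],[[377,-77,0],[0,0,60],0],[[377,-77,0],[0,0,60],0],[[377,-77,0],[0,0,60],0],[[377,-77,0],[0,0,60],0],[[377,-77,0],[0,0,60],0],[[377,-77,0],[0,0,60],0],[[377,-77,0],[0,0,60],0]])

```text
clock: 1.93
tool_pos: [0.524, -0.0555, 0.2785]
orientation: [180.0, -0.1, -135.4]
force: [0.2, 0.6, -0.5]
opening: 0.0876
gripper_force: 0.0
```

```bash
python3 goal.py .595 -.203 .281 180 0 -160
```

```text
1.93 [15.3394, 4.5512, -12.364, 0.0471, -73.18, -60.7269] [0.524, -0.0555, 0.2785] [179.9928, -0.1051, -135.3738]
shift [  53.1 -154.9   -2.4] turn [-2.000e-02 -1.100e-01  2.463e+01]
```

Emit:
move_arm(motion=[[[53,-155,-2],[0,0,24.5],0],[[53,-155,-2],[0,0,24.5],0],[[53,-155,-2],[0,0,24.5],0],[[53,-155,-2],[0,0,24.5],0],[[53,-155,-2],[0,0,24.5],0],[[53,-155,-2],[0,0,24.5],0]])

```text
clock: 2.43
tool_pos: [0.5949, -0.1999, 0.2796]
orientation: [179.9, -0.1, -159.7]
force: [-0.3, 0.2, -0.6]
opening: 0.088
gripper_force: 0.0
```

```bash
python3 goal.py .595 -.203 .281 180 0 -160
```

```text
2.43 [-0.7849, 14.4326, -0.1286, -0.0149, -75.6002, -68.8779] [0.5949, -0.1999, 0.2796] [179.9283, -0.1455, -159.6664]
shift [ 1.  -3.  -1.4] turn [ 0.07 -0.15  0.33]
```

Emit:
move_arm(motion=[[[0,0,0],[0,40,0],0],[[0,0,0],[0,40,0],0],[[0,0,0],[0,40,0],0],[[0,0,0],[0,40,0],0],[[0,0,0],[0,40,0],0],[[0,0,0],[0,40,0],0],[[0,0,0],[0,40,0],0]])

```text
clock: 3.02
tool_pos: [0.5951, -0.1954, 0.276]
orientation: [179.7, -40.8, -159.1]
force: [-1.0, 0.9, -2.1]
opening: 0.0878
gripper_force: 0.0
```

```bash
python3 log.py
```

```text
3.02 [5.6414, 37.2912, 19.4007, 10.3385, -111.6048, -74.4888] [0.5951, -0.1954, 0.276] [179.6973, -40.7713, -159.0919]
```

```bash
cat > kin.py <<'E'
import numpy as np,json
from scipy.optimize import least_squares
from scipy.spatial.transform import Rotation as Ro
E=np.array([[0,0,1],[-1,0,0],[0,-1,0.]])
r=lambda a,d:Ro.from_euler(a,d,degrees=True).as_matrix()
def fk(q,p,s4=1):
    a1,c,z0,L2,L4,a3,cw,dT=p
    R1=r("z",q[0]);R3=R1@r("y",q[1]-q[2]);R4=R3@r("x",s4*q[3]);R5=R4@r("y",-q[4]);R=R5@E@r("z",-q[5])
    return R1@[a1,c,z0]+R1@r("y",q[1])@[0,0,L2]+R3@[L4,0,a3]+R4@[0,cw,0]+R5@[dT,0,0],R
D=[json.loads(l) for l in open("fk.jsonl")]
D.append([[91.5077,20.5884,.6389,-.0178,-70.1348,-16.5068],[.1746,.65157,.2185],[179.914,-.0079,-15.005]])
def fit(s4):
    f=lambda p:np.concatenate([fk(d[0],p,s4)[0]-d[1] for d in D]+[1e-3*(np.array(p)-[0,-.1,.4,.45,.45,.03,-.1,.25])])
    return least_squares(f,[0,-.1,.4,.45,.45,.03,-.1,.25])
E
python3 - <<'E'
from kin import *
for s in(1,-1):
    o=fit(s);print(s,o.x.round(4),o.cost)
    for d in D:
        p,R=fk(d[0],o.x,s);print(((p-d[1])*1000).round(1),np.degrees((Ro.from_matrix(R).inv()*Ro.from_euler("xyz",d[2],degrees=True)).magnitude()).round(2))
E
```

```text
1 [-0.0236 -0.4599  0.1012  0.4951  0.4707  0.0949  0.2476  0.2725] 0.005019214369458544
[25.6  5.8 -2.5] 0.01
[  7.8 -18.6  -2.3] 0.09
[-19.4 -20.4   2. ] 0.03
[13.9 83.8  0.7] 20.68
[ 21.3 -21.3   2.2] 0.04
-1 [-0.     -0.      0.1988  0.6016  0.4636 -0.     -0.1918  0.3852] 5.06432986891405e-08
[-0.  0. -0.] 0.0
[ 0.  0. -0.] 0.0
[0. 0. 0.] 0.0
[-0.  0. -0.] 0.0
[ 0. -0.  0.] 0.0
```

```bash
cat >> kin.py <<'E'
P=fit(-1).x
LO=np.array([-176.03,-82.01,-58.28,-173.87,-174.79,-173.66]);HI=np.array([176.03,121.73,71.71,95.51,-.11,173.66])
def pose(psi,tau): # tool y fixed sideways, tau=angle of tool z from down toward +a (neg = initial lean)
    a=np.array([np.cos(np.radians(psi)),np.sin(np.radians(psi)),0]);u=np.array([0,0,1.])
    z=np.sin(np.radians(tau))*a-np.cos(np.radians(tau))*u;y=np.array([-a[1],a[0],0]);return np.c_[np.cross(y,z),y,z]
def ik(p,R,q0):
    def f(q):
        pp,RR=fk(q,P,-1);return np.r_[(pp-p)*10,Ro.from_matrix(R.T@RR).as_rotvec()]
    s=least_squares(f,np.clip(q0,LO+.1,HI-.1),bounds=(LO,HI),x_scale=30.)
    return s.x,np.abs(s.fun).max()
def wrist(q): # elbow, forearm end, wrist-offset point
    R1=r("z",q[0]);R3=R1@r("y",q[1]-q[2]);e=R1@[0,0,P[2]]+R1@r("y",q[1])@[0,0,P[3]];w=e+R3@[P[4],0,0];return e,w,w+R3@r("x",-q[3])@[0,P[6],0]
E
python3 - <<'E'
from kin import *
q0=np.array(D[3][0])
import sys
for (x,y) in((.595,-.203),(.55,-.2),(.5,-.2),(.5,-.3)):
  for psi in(-20,0,20,45):
    for t in(30,38,45):
      q=q0;out=[]
      for tau in np.linspace(-t,90-t,7):
        q,e=ik(np.array([x,y,.07+.05*np.sin(np.radians(tau+t))*0+ .08]),pose(psi,tau),q)
        if e>.003: out.append(round(float(tau)))
      # final down
      q,e=ik(np.array([x,y,.068]),pose(psi,90-t),q);el,w,w2=wrist(q)
      print((x,y),psi,t,"bad",out,"final err",round(e,3),q.round(0).tolist(),"wz",w[2].round(3),w2[2].round(3))
E
```

```text
(0.595, -0.203) -20 30 bad [30, 45, 60] final err 0.217 [-20.0, 13.0, -30.0, -92.0, -0.0, 2.0] wz 0.473 0.331
(0.595, -0.203) -20 38 bad [37, 52] final err 0.081 [-20.0, 13.0, -30.0, -93.0, -0.0, 3.0] wz 0.471 0.33
(0.595, -0.203) -20 45 bad [30, 45] final err 0.037 [-22.0, 13.0, -30.0, -98.0, -1.0, 10.0] wz 0.468 0.33
(0.595, -0.203) 0 30 bad [] final err 0.0 [-49.0, 23.0, -35.0, -109.0, -44.0, 56.0] wz 0.355 0.261
(0.595, -0.203) 0 38 bad [] final err 0.0 [-37.0, 17.0, -30.0, -94.0, -29.0, 30.0] wz 0.436 0.305
(0.595, -0.203) 0 45 bad [] final err 0.0 [-22.0, 14.0, -27.0, -70.0, -17.0, -5.0] wz 0.476 0.34
(0.595, -0.203) 20 30 bad [] final err 0.0 [-46.0, 26.0, -23.0, -86.0, -53.0, 42.0] wz 0.385 0.261
(0.595, -0.203) 20 38 bad [] final err 0.0 [-39.0, 22.0, -21.0, -76.0, -44.0, 26.0] wz 0.441 0.305
(0.595, -0.203) 20 45 bad [] final err 0.0 [-31.0, 19.0, -21.0, -64.0, -37.0, 10.0] wz 0.474 0.34
(0.595, -0.203) 45 30 bad [] final err 0.0 [-43.0, 34.0, -8.0, -68.0, -69.0, 37.0] wz 0.393 0.261
(0.595, -0.203) 45 38 bad [] final err 0.0 [-38.0, 29.0, -9.0, -61.0, -63.0, 29.0] wz 0.438
[... 2870 characters left out ...]
, -29.0, -83.0, -39.0, 30.0] wz 0.436 0.305
(0.5, -0.3) 0 45 bad [] final err 0.0 [-42.0, 14.0, -28.0, -69.0, -31.0, 9.0] wz 0.474 0.34
(0.5, -0.3) 20 30 bad [] final err 0.0 [-60.0, 28.0, -20.0, -76.0, -62.0, 42.0] wz 0.384 0.261
(0.5, -0.3) 20 38 bad [] final err 0.0 [-53.0, 23.0, -20.0, -69.0, -54.0, 30.0] wz 0.436 0.305
(0.5, -0.3) 20 45 bad [] final err 0.0 [-46.0, 20.0, -20.0, -61.0, -48.0, 18.0] wz 0.469 0.34
(0.5, -0.3) 45 30 bad [] final err 0.0 [-55.0, 35.0, -5.0, -61.0, -78.0, 40.0] wz 0.388 0.261
(0.5, -0.3) 45 38 bad [] final err 0.0 [-50.0, 31.0, -7.0, -56.0, -71.0, 34.0] wz 0.431 0.305
(0.5, -0.3) 45 45 bad [] final err 0.0 [-46.0, 28.0, -8.0, -51.0, -66.0, 28.0] wz 0.461 0.34
```

```bash
python3 goal.py .6045 -.20 .10 180 -40 -160;python3 goal.py .6045 -.20 .034 180 -40 -160
```

```text
3.02 [5.6414, 37.2912, 19.4007, 10.3385, -111.6048, -74.4888] [0.5951, -0.1954, 0.276] [179.6973, -40.7713, -159.0919]
shift [-120.3   -8.3  128.6] turn [-0.29 -0.77  0.69]
3.02 [5.6414, 37.2912, 19.4007, 10.3385, -111.6048, -74.4888] [0.5951, -0.1954, 0.276] [179.6973, -40.7713, -159.0919]
shift [-163.4   -8.6  178.6] turn [-0.29 -0.77  0.69]
```

Emit:
move_arm(motion=[[[-30,-2,32],[-0.3,-0.8,0.7],0],[[-60,-4,64],[-0.3,-0.8,0.7],0],[[-90,-6,96],[-0.3,-0.8,0.7],0],[[-110,-8,118],[-0.3,-0.8,0.7],0],[[-120,-8,128],[-0.3,-0.8,0.7],0],[[-120,-8,128],[-0.3,-0.8,0.7],0],[[-120,-8,128],[-0.3,-0.8,0.7],0],[[-120,-8,128],[-0.3,-0.8,0.7],0]])

```text
clock: 3.68
tool_pos: [0.6082, -0.2021, 0.1092]
orientation: [-179.6, -39.0, -160.4]
force: [-0.7, 0.8, 0.8]
opening: 0.0875
gripper_force: 0.0
```

```bash
python3 goal.py .6045 -.20 .034 180 -40 -160; python3 -c "
from plant import ctrl;import cv2
for n in('top','side'): cv2.imwrite(f'pics/{n}1.png',ctrl.snapshot(n)['color'])
a=cv2.imread('pics/top1.png')[120:260,290:430];b=cv2.imread('pics/side1.png')[70:210,210:350]
cv2.imwrite('pics/c1.png',cv2.resize(cv2.hconcat([a,b]),None,fx=2.8,fy=2.8))"
```

```text
3.68 [4.8874, 43.712, 10.8158, 9.6173, -94.9843, -77.6317] [0.6082, -0.2021, 0.1092] [-179.5783, -38.9625, -160.4358]
shift [-45.1   3.7  60.2] turn [-0.14  1.04 -0.34]
```

View pics/c1.png

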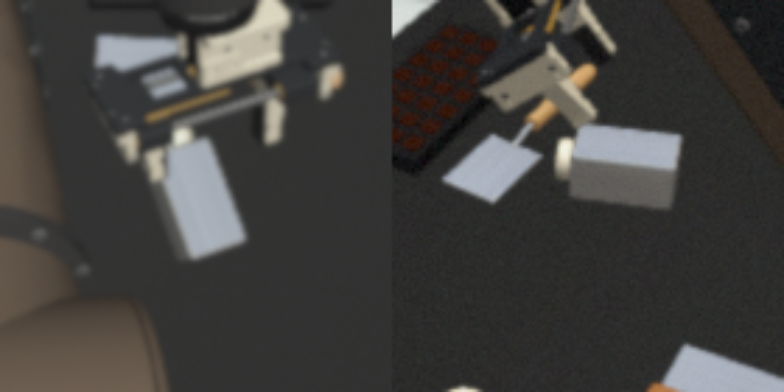

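Top crop: the open fingers, near (155,165) and (272,125) in the crop, are above the tin and straddle the lid end, as parallax would have it. The tin has not been touched.

Emit:
move_arm(motion=[[[-15,2,20],[0,0.5,0],0],[[-28,3,37],[0,1,0],0],[[-36,4,48],[0,1,0],0],[[-36,4,48],[0,1,0],0],[[-36,4,48],[0,1,0],0]])

```text
clock: 4.2
tool_pos: [0.6034, -0.1997, 0.0469]
orientation: [-179.7, -40.2, -160.4]
force: [0.1, -0.2, 1.6]
opening: 0.0874
gripper_force: 0.0
```

```bash
python3 goal.py .6045 -.20 .034 180 -40 -160
```

```text
4.2 [5.159, 47.2904, 8.4827, 9.5593, -90.4252, -78.7973] [0.6034, -0.1997, 0.0469] [-179.6938, -40.2022, -160.4075]
shift [-9.1 -0.6  9.2] turn [-0.04 -0.2  -0.31]
```

Emit:
move_arm(motion=[[[-5,0,5],[0,0,0],0],[[-9,0,9],[0,0,0],0],[[-9,0,9],[0,0,0],0],[[-9,0,9],[0,0,0],0.2],[[-9,0,9],[0,0,0],0.6],[[-9,0,9],[0,0,0],0.6],[[-9,0,9],[0,0,0],0.6],[[-9,0,9],[0,0,0],0.6],[[-9,0,9],[0,0,0],0.6],[[-9,0,9],[0,0,0],0.6]])

```text
clock: 5.03
tool_pos: [0.6043, -0.1991, 0.0337]
orientation: [-179.7, -40.2, -160.4]
force: [-0.4, 0.5, 1.2]
opening: 0.0559
gripper_force: 30.0
```

```bash
python3 goal.py .6045 -.20 .034 180 -40 -160
```

```text
5.03 [5.1777, 48.1025, 8.2769, 9.5202, -89.4125, -78.9821] [0.6043, -0.1991, 0.0337] [-179.717, -40.1857, -160.4099]
shift [ 0.3 -0.9 -0.2] turn [-0.02 -0.19 -0.31]
```

Emit:
move_arm(motion=[[[16,0,-19],[0,0,0],0.6],[[38,0,-46],[0,0,0],0.6],[[60,0,-72],[0,0,0],0.6],[[77,0,-92],[0,0,0],0.6],[[77,0,-92],[0,0,0],0.6],[[77,0,-92],[0,-5,0],0.6],[[77,0,-92],[0,-10,0],0.6],[[77,0,-92],[0,-15,0],0.6],[[77,0,-92],[0,-20,0],0.6],[[77,0,-92],[0,-20,0],0.6]])

```text
clock: 5.87
tool_pos: [0.604, -0.1993, 0.1563]
orientation: [-179.7, -19.7, -160.4]
force: [-0.7, 0.5, -1.4]
opening: 0.0557
gripper_force: 30.0
```

```bash
python3 log.py
```

```text
5.87 [2.9234, 29.7865, 1.5717, 5.8923, -80.6513, -75.2194] [0.604, -0.1993, 0.1563] [-179.7091, -19.6618, -160.4217]
```

Lifted; now the rest of the turn, 70° in two calls.

Emit:
move_arm(motion=[[[0,0,0],[0,-5,0],0.6],[[0,0,0],[0,-10,0],0.6],[[0,0,0],[0,-15,0],0.6],[[0,0,0],[0,-20,0],0.6],[[0,0,0],[0,-25,0],0.6],[[0,0,0],[0,-30,0],0.6],[[0,0,0],[0,-35,0],0.6],[[0,0,0],[0,-40,0],0.6],[[0,0,0],[0,-40,0],0.6]])

```text
clock: 6.62
tool_pos: [0.6016, -0.1987, 0.1526]
orientation: [-179.9, 19.9, -160.3]
force: [-1.2, 0.3, -3.0]
opening: 0.0556
gripper_force: 30.0
```

```bash
python3 log.py
```

```text
6.62 [-6.4744, 11.9528, -18.6345, -12.8523, -42.0642, -55.6134] [0.6016, -0.1987, 0.1526] [-179.9184, 19.9383, -160.3217]
```

Emit:
move_arm(motion=[[[0,0,0],[0,-5,0],0.6],[[0,0,0],[0,-10,0],0.6],[[0,0,0],[0,-15,0],0.6],[[0,0,0],[0,-20,0],0.6],[[0,0,0],[0,-25,0],0.6],[[0,0,0],[0,-30,0],0.6],[[0,0,0],[0,-30,0],0.6],[[0,0,0],[0,-30,0],0.6],[[0,0,0],[0,-30,0],0.6]])

```text
clock: 7.37
tool_pos: [0.6039, -0.1997, 0.1523]
orientation: [-179.8, 49.6, -160.2]
force: [-0.0, 0.5, -1.6]
opening: 0.0559
gripper_force: 30.0
```

```bash
python3 log.py; python3 -c "
from plant import ctrl;import cv2,pickle
d={n:ctrl.snapshot(n) for n in('top','side')};pickle.dump(d,open('s2.pkl','wb'))
a=d['top']['color'][120:260,290:430];b=d['side']['color'][50:190,210:350]
cv2.imwrite('pics/c2.png',cv2.resize(cv2.hconcat([a,b]),None,fx=2.8,fy=2.8))"
```

```text
7.37 [-30.854, 12.0088, -19.1022, -62.6593, -41.4282, 3.6703] [0.6039, -0.1997, 0.1523] [-179.8475, 49.639, -160.1773]
```

View pics/c2.png

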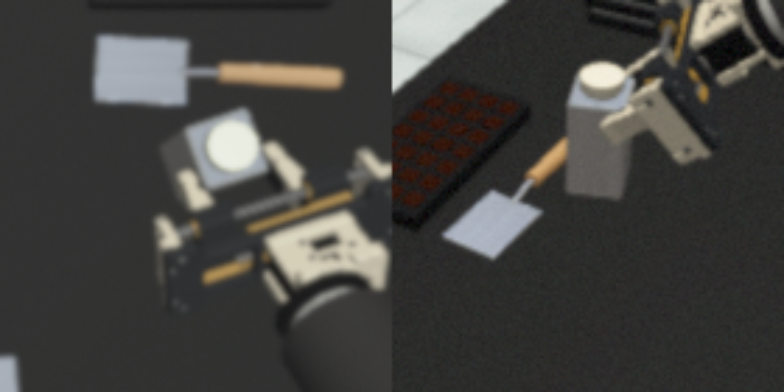

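The tin is held upright: the lid is at (232,145) in the top crop, and in the side crop the body hangs vertically, its base clear of the counter.

```bash
python3 goal.py .604 -.20 .083 180 49.7 -160.2
```

```text
7.47 [-30.7139, 11.9365, -19.0807, -62.6661, -41.4104, 3.6953] [0.6048, -0.1984, 0.1533] [-179.6937, 49.7016, -159.9207]
shift [54.4 -1.  44.5] turn [-0.09  0.    0.18]
```

Emit:
move_arm(motion=[[[15,0,12],[0,0,0],0.6],[[30,0,24],[0,0,0],0.6],[[43,0,35],[0,0,0],0.6],[[51,-1,42],[0,0,0],0.6],[[54,-1,44.5],[0,0,0],0.6],[[54,-1,44.5],[0,0,0],0.6],[[54,-1,44.5],[0,0,0],0.6],[[54,-1,44.5],[0,0,0],0.6]])

```text
clock: 8.13
tool_pos: [0.6048, -0.1998, 0.0847]
orientation: [-179.5, 49.8, -159.8]
force: [-0.1, -0.1, -2.3]
opening: 0.0557
gripper_force: 30.0
```

```bash
python3 log.py
```

```text
8.13 [-34.2701, 18.9932, -20.4281, -71.0389, -40.7395, 17.4478] [0.6048, -0.1998, 0.0847] [-179.5444, 49.8362, -159.8087]
```

Emit:
move_arm(motion=[[[1.5,0,1.3],[0,0,0],0.6],[[3,0,2.6],[0,0,0],0.6],[[3,0,2.6],[0,0,0],0.6],[[3,0,2.6],[0,0,0],0.6]])

```text
clock: 8.47
tool_pos: [0.6042, -0.2001, 0.0797]
orientation: [-179.7, 49.8, -160.0]
force: [-0.3, -0.2, -2.1]
opening: 0.0555
gripper_force: 30.0
```

Emit:
move_arm(motion=[[[1,0,0.8],[0,0,0],0.6],[[1.5,0,1.3],[0,0,0],0.6],[[1.5,0,1.3],[0,0,0],0.6],[[1.5,0,1.3],[0,0,0],0.6]])

```text
clock: 8.8
tool_pos: [0.6044, -0.2002, 0.0777]
orientation: [-179.7, 49.8, -160.0]
force: [-0.5, -0.6, -0.3]
opening: 0.0559
gripper_force: 30.0
```

Emit:
move_arm(motion=[[[1,0,0.8],[0,0,0],0.6],[[1.5,0,1.3],[0,0,0],0.6],[[1.5,0,1.3],[0,0,0],0.6],[[1.5,0,1.3],[0,0,0],0.6]])

```text
clock: 9.13
tool_pos: [0.605, -0.2003, 0.0775]
orientation: [-179.6, 50.0, -159.9]
force: [-6.4, -2.0, 11.6]
opening: 0.056
gripper_force: 30.0
```

Contact at TCP z ≈ 0.0777. Ease off, open, then wait.

Emit:
move_arm(motion=[[[-1,0,-0.8],[0,0,0],0.6],[[-1,0,-0.8],[0,0,0],0.6],[[-1,0,-0.8],[0,0,0],0.3],[[-1,0,-0.8],[0,0,0],0.2],[[-1,0,-0.8],[0,0,0],0],[[-1,0,-0.8],[0,0,0],0],[[-1,0,-0.8],[0,0,0],0],[[-1,0,-0.8],[0,0,0],0],[[-1,0,-0.8],[0,0,0],0]])

```text
clock: 9.88
tool_pos: [0.6043, -0.2, 0.0768]
orientation: [-179.7, 49.8, -160.0]
force: [-0.1, 0.1, -0.1]
opening: 0.0871
gripper_force: 0.0
```

Emit:
move_arm(motion=[[[0,0,-15],[0,0,0],0],[[0,0,-35],[0,0,0],0],[[0,0,-60],[0,0,0],0],[[0,0,-90],[0,0,0],0],[[0,0,-120],[0,0,0],0],[[0,0,-150],[0,0,0],0],[[0,0,-180],[0,0,0],0],[[0,0,-180],[0,0,0],0],[[0,0,-180],[0,0,0],0]])

```text
clock: 10.63
tool_pos: [0.4741, -0.2472, 0.1951]
orientation: [-179.4, 49.9, -159.8]
force: [0.6, -0.2, 0.0]
opening: 0.0876
gripper_force: 0.0
```

```bash
python3 goal.py .5 -.26 .28 180 0 -160;  python3 -c "
from plant import ctrl;import cv2,pickle
d={n:ctrl.snapshot(n) for n in('top','side')};pickle.dump(d,open('s3.pkl','wb'))
a=d['top']['color'][120:260,290:430];b=d['side']['color'][50:190,210:350]
cv2.imwrite('pics/c3.png',cv2.resize(cv2.hconcat([a,b]),None,fx=2.8,fy=2.8))"
```

```text
10.63 [-45.624, 4.1961, -22.7334, -58.2859, -54.5047, 7.802] [0.4741, -0.2472, 0.1951] [-179.3552, 49.8652, -159.8402]
shift [-77.8 -21.4 -39.3] turn [-0.53 49.87 -0.13]
```

View pics/c3.png

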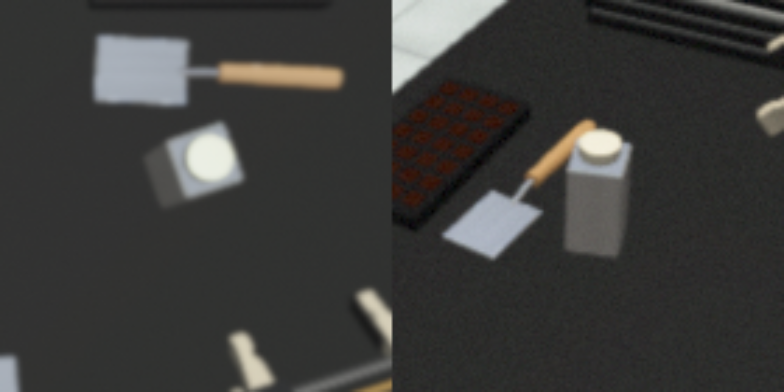

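The tin stands upright and free, with its lid at (211,157) in the top crop. The spatula is undisturbed. Next, turn the tool down and measure the tin.

Emit:
move_arm(motion=[[[-38,-10,-20],[0,0,0],0],[[-78,-21,-39],[0,6,0],0],[[-78,-21,-39],[0,12,0],0],[[-78,-21,-39],[0,18,0],0],[[-78,-21,-39],[0,25,0],0],[[-78,-21,-39],[0,31,0],0],[[-78,-21,-39],[0,37,0],0],[[-78,-21,-39],[0,44,0],0],[[-78,-21,-39],[0,50,0],0],[[-78,-21,-39],[0,50,0],0]])

```text
clock: 11.57
tool_pos: [0.5036, -0.2566, 0.2748]
orientation: [-179.9, -0.8, -160.0]
force: [0.2, -1.2, -0.4]
opening: 0.0875
gripper_force: 0.0
```

```bash
python3 - <<'E'
import pickle
from h import *
d=pickle.load(open("s3.pkl","rb"))
for n,bx in(("top",(340,155,385,205)),("side",(265,90,300,120))):
    im=d[n]["color"];x0,y0,x1,y1=bx;m=np.zeros(im.shape[:2],np.uint8)
    c=im[y0:y1,x0:x1];m[y0:y1,x0:x1]=((c[:,:,2]>185)&(c[:,:,0].astype(int)<=c[:,:,2]))*255
    k,_,st,ce=cv2.connectedComponentsWithStats(m);i=1+st[1:,4].argmax();print(n,st[i].tolist(),ce[i].round(1),ray(d[n],*ce[i],.119).round(4))
im=d["top"]["color"];g=im.max(2);m=np.zeros_like(g);m[155:205,335:385]=(g[155:205,335:385]>130)*255
r=cv2.minAreaRect(max(cv2.findContours(m,0,2)[0],key=cv2.contourArea));print(r,ray(d["top"],*r[0],.105).round(4))
P=[ray(d["top"],*p,.105)[:2] for p in cv2.boxPoints(r)]
print([np.degrees(np.arctan2(*(P[(i+1)%4]-P[i])[::-1])).round(1) for i in range(4)])
E
python3 goal.py .610 -.198 .25 180 0 -160
```

```text
top [357, 168, 17, 17, 226] [364.6 175.9] [ 0.6121 -0.1991  0.119 ]
side [265, 94, 27, 16, 188] [279.3 100.7] [ 0.6202 -0.1925  0.119 ]
((362.8211364746094, 176.8832244873047), (21.52981185913086, 21.786121368408203), 70.01689910888672) [ 0.6115 -0.1983  0.105 ]
[np.float64(-68.5), np.float64(-160.1), np.float64(111.4), np.float64(20.2)]
11.57 [-6.8128, 8.7133, -8.2222, 0.4969, -73.7478, -63.2942] [0.5036, -0.2566, 0.2748] [-179.8827, -0.8246, -159.966]
shift [-120.3   18.6   23. ] turn [-0.12 -0.82  0.03]
```

Emit:
move_arm(motion=[[[-30,5,6],[0,-0.8,0],0],[[-60,10,12],[0,-0.8,0],0],[[-90,15,18],[0,-0.8,0],0],[[-112,17,22],[0,-0.8,0],0],[[-120,18,23],[0,-0.8,0],0],[[-120,18,23],[0,-0.8,0],0],[[-120,18,23],[0,-0.8,0],0],[[-120,18,23],[0,-0.8,0],0]])

```text
clock: 12.23
tool_pos: [0.6074, -0.2014, 0.2541]
orientation: [-179.8, 0.6, -160.2]
force: [0.2, 0.5, 0.3]
opening: 0.0875
gripper_force: 0.0
```

```bash
python3 goal.py .611 -.199 .11 180 0 -160
```

```text
12.23 [-0.9171, 15.8138, -1.5335, -0.0289, -72.0457, -69.3051] [0.6074, -0.2014, 0.2541] [-179.8113, 0.5776, -160.23]
shift [ -2.8   1.5 144.1] turn [-0.19  0.58 -0.23]
```

Emit:
move_arm(motion=[[[-1,1,30],[-0.2,0.5,-0.2],0],[[-3,1.5,65],[-0.2,0.5,-0.2],0],[[-3,1.5,100],[-0.2,0.5,-0.2],0],[[-3,1.5,130],[-0.2,0.5,-0.2],0],[[-3,1.5,144],[-0.2,0.5,-0.2],0],[[-3,1.5,144],[-0.2,0.5,-0.2],0],[[-3,1.5,144],[-0.2,0.5,-0.2],0],[[-3,1.5,144],[-0.2,0.5,-0.2],0]])

```text
clock: 12.9
tool_pos: [0.6127, -0.1994, 0.1125]
orientation: [-179.9, 0.2, -160.0]
force: [0.3, 0.4, 0.3]
opening: 0.0878
gripper_force: 0.0
```

```bash
python3 goal.py .611 -.199 .088 180 0 -160
```

```text
12.9 [-0.7016, 22.2734, -11.5157, 0.0108, -55.9521, -69.3395] [0.6127, -0.1994, 0.1125] [-179.9003, 0.239, -160.0349]
shift [ 1.6  1.  24.5] turn [-0.1   0.24 -0.04]
```

Emit:
move_arm(motion=[[[1,1,10],[0,0.2,0],0],[[1,1,20],[0,0.2,0],0],[[1.5,1,24],[0,0.2,0],0],[[1.5,1,24],[0,0.2,0],0],[[1.5,1,24],[0,0.2,0],0.3],[[1.5,1,24],[0,0.2,0],0.6],[[1.5,1,24],[0,0.2,0],0.6],[[1.5,1,24],[0,0.2,0],0.6],[[1.5,1,24],[0,0.2,0],0.6],[[1.5,1,24],[0,0.2,0],0.6]])

```text
clock: 13.73
tool_pos: [0.6103, -0.1984, 0.0867]
orientation: [-180.0, -0.1, -160.0]
force: [0.6, -0.9, 0.4]
opening: 0.056
gripper_force: 30.0
```

```bash
python3 log.py
```

```text
13.73 [-0.5852, 23.6792, -13.1706, 0.065, -53.2153, -69.4816] [0.6103, -0.1984, 0.0867] [-179.9741, -0.0792, -160.0279]
```

Emit:
move_arm(motion=[[[0,0,-10],[0,0,0],0.6],[[0,0,-35],[0,0,0],0.6],[[0,0,-65],[0,0,0],0.6],[[0,0,-95],[0,0,0],0.6],[[0,0,-125],[0,0,0],0.6],[[0,0,-155],[0,0,0],0.6],[[0,0,-185],[0,0,0],0.6],[[0,0,-200],[0,0,0],0.6],[[0,0,-205],[0,0,0],0.6],[[0,0,-205],[0,0,0],0.6]])

```text
clock: 14.57
tool_pos: [0.6107, -0.1981, 0.293]
orientation: [-179.9, 0.0, -160.0]
force: [-0.2, -0.3, -2.7]
opening: 0.0554
gripper_force: 30.0
```

```bash
python3 goal.py .5145 .367 .29 180 0 -96.4
```

```text
14.57 [-0.5679, 15.3941, 2.8496, 0.0417, -77.3975, -69.4717] [0.6107, -0.1981, 0.293] [-179.9416, 0.0399, -160.0305]
shift [-102.6  564.     2.5] turn [ -0.07   0.   -63.63]
```

Emit:
move_arm(motion=[[[-3,14,0],[0,0,-2],0.6],[[-8,42,0],[0,0,-5],0.6],[[-14,75,0],[0,0,-9],0.6],[[-20,110,0],[0,0,-13],0.6],[[-26,145,0],[0,0,-17],0.6],[[-33,180,0],[0,0,-21],0.6],[[-39,215,0],[0,0,-25],0.6],[[-45,250,0],[0,0,-29],0.6],[[-50,275,0],[0,0,-32],0.6],[[-51,282,0],[0,0,-32],0.6]])

```text
clock: 15.4
tool_pos: [0.5603, 0.0878, 0.2892]
orientation: [179.8, -0.2, -127.6]
force: [0.5, -0.8, -1.0]
opening: 0.056
gripper_force: 30.0
```

```bash
python3 goal.py .5145 .367 .29 180 0 -96.4
```

```text
15.4 [28.6193, 8.3851, -6.5284, -0.0765, -75.3428, -66.2316] [0.5603, 0.0878, 0.2892] [179.829, -0.2048, -127.6316]
shift [-193.1  206.8   -0.9] turn [  0.22  -0.15 -31.23]
```

Emit:
move_arm(motion=[[[-15,16,0],[0,0,-3],0.6],[[-38,41,0],[0,0,-6],0.6],[[-62,66,0],[0,0,-10],0.6],[[-86,92,0],[0,0,-14],0.6],[[-110,118,0],[0,0,-18],0.6],[[-134,143,0],[0,0,-22],0.6],[[-158,169,0],[0,0,-26],0.6],[[-180,192,0],[0,0,-29],0.6],[[-193,207,0],[0,0,-31.2],0.6],[[-193,207,0],[0,0,-31.2],0.6]])

```text
clock: 16.23
tool_pos: [0.5162, 0.367, 0.288]
orientation: [179.8, -0.2, -96.5]
force: [0.1, -0.7, -2.6]
opening: 0.0559
gripper_force: 30.0
```

Emit:
move_arm(motion=[[[0,0,15],[0,0,0],0.6],[[0,0,35],[0,0,0],0.6],[[0,0,50],[0,0,0],0.6],[[0,0,60],[0,0,0],0.6],[[0,0,60],[0,0,0],0.6],[[0,0,60],[0,0,0],0.6],[[0,0,60],[0,0,0],0.6]])

```text
clock: 16.82
tool_pos: [0.5183, 0.3638, 0.2318]
orientation: [180.0, -0.0, -96.8]
force: [0.1, 0.0, -2.5]
opening: 0.0558
gripper_force: 30.0
```

```bash
python3 goal.py .5145 .367 .15 180 0 -96.4;  python3 -c "
from plant import ctrl;import cv2,pickle
d={n:ctrl.snapshot(n) for n in('top','side')};pickle.dump(d,open('s4.pkl','wb'))
a=d['top']['color'][150:270,100:240];b=d['side']['color'][200:320,140:280]
cv2.imwrite('pics/c4.png',cv2.resize(cv2.hconcat([a,b]),None,fx=2.8,fy=2.8))"
```

```text
16.82 [52.6888, 16.2604, -3.8279, -0.0119, -69.9615, -59.5196] [0.5183, 0.3638, 0.2318] [179.9651, -0.0372, -96.8349]
shift [-2.8  4.1 81.8] turn [ 0.04 -0.04 -0.43]
```

View pics/c4.png

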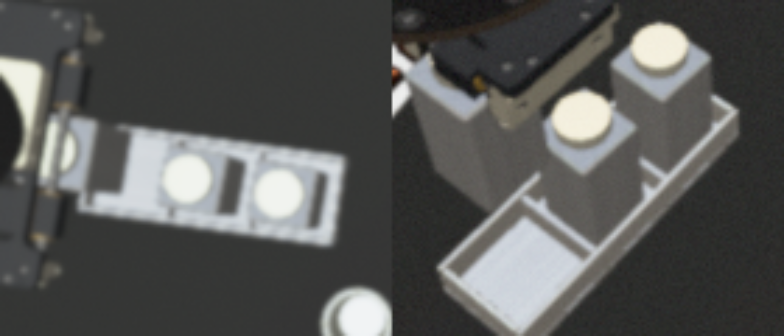

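The held tin is above the left bay, which is still empty. In the side crop the bay floor runs about (465,270) to (590,265). The other tins are in place.

```bash
python3 goal.py .513 .3665 .145 180 0 -96.4
```

```text
16.92 [52.6956, 16.2295, -3.8112, -0.0248, -69.9527, -59.5171] [0.5183, 0.364, 0.2322] [179.9833, 0.0175, -96.8299]
shift [-1.8  5.5 87.2] turn [ 0.02  0.02 -0.43]
```

Emit:
move_arm(motion=[[[0,2,15],[0,0,-0.4],0.6],[[-2,5.5,35],[0,0,-0.4],0.6],[[-2,5.5,60],[0,0,-0.4],0.6],[[-2,5.5,78],[0,0,-0.4],0.6],[[-2,5.5,87],[0,0,-0.4],0.6],[[-2,5.5,87],[0,0,-0.4],0.6],[[-2,5.5,87],[0,0,-0.4],0.6],[[-2,5.5,87],[0,0,-0.4],0.6],[[-2,5.5,87],[0,0,-0.4],0.6]])

```text
clock: 17.67
tool_pos: [0.5132, 0.367, 0.1458]
orientation: [-180.0, 0.1, -96.4]
force: [-0.6, 0.7, -1.4]
opening: 0.0556
gripper_force: 30.0
```

```bash
python3 goal.py .513 .3665 .10 180 0 -96.4;  python3 -c "
from plant import ctrl;import cv2,pickle
d={n:ctrl.snapshot(n) for n in('top','side')};pickle.dump(d,open('s5.pkl','wb'))
a=d['top']['color'][150:270,100:240];b=d['side']['color'][200:320,140:280]
cv2.imwrite('pics/c5.png',cv2.resize(cv2.hconcat([a,b]),None,fx=2.8,fy=2.8))"
```

```text
17.67 [53.2547, 19.5175, -10.8979, -0.0245, -59.5246, -59.6634] [0.5132, 0.367, 0.1458] [-179.9879, 0.0624, -96.4211]
shift [ 0.6  0.2 45.8] turn [-0.01  0.06 -0.02]
```

View pics/c5.png

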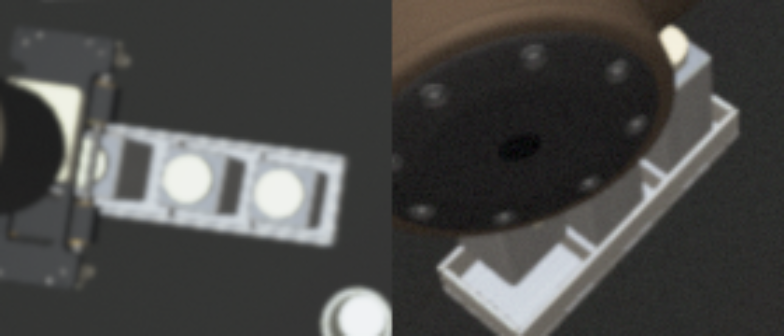

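The tin is aligned over the bay: in the side crop its lower corner at (513,283) lies inside the bay walls. Lower slowly.

Emit:
move_arm(motion=[[[0.5,0,8],[0,0,0],0.6],[[0.5,0,18],[0,0,0],0.6],[[0.5,0,28],[0,0,0],0.6],[[0.5,0,38],[0,0,0],0.6],[[0.5,0,45],[0,0,0],0.6],[[0.5,0,47],[0,0,0],0.6],[[0.5,0,47],[0,0,0],0.6],[[0.5,0,47],[0,0,0],0.6]])

```text
clock: 18.43
tool_pos: [0.5125, 0.3659, 0.097]
orientation: [179.9, -0.1, -96.4]
force: [0.3, -0.0, -1.1]
opening: 0.0559
gripper_force: 30.0
```

Emit:
move_arm(motion=[[[0,0,1],[0,0,0],0.6],[[0,0,2],[0,0,0],0.6],[[0,0,3],[0,0,0],0.6],[[0,0,4],[0,0,0],0.6],[[0,0,4],[0,0,0],0.6],[[0,0,4],[0,0,0],0.6]])

```text
clock: 18.93
tool_pos: [0.5123, 0.3657, 0.0931]
orientation: [179.9, -0.1, -96.4]
force: [-0.3, -0.1, -2.7]
opening: 0.0554
gripper_force: 30.0
```

Emit:
move_arm(motion=[[[0,0,1],[0,0,0],0.6],[[0,0,2],[0,0,0],0.6],[[0,0,2],[0,0,0],0.6],[[0,0,2],[0,0,0],0.6]])

```text
clock: 19.27
tool_pos: [0.5125, 0.366, 0.0916]
orientation: [179.9, -0.0, -96.4]
force: [-0.8, -0.1, 2.7]
opening: 0.0554
gripper_force: 30.0
```

Contact with the bay floor, as expected at 0.0917. Release and rise.

Emit:
move_arm(motion=[[[0,0,0],[0,0,0],0.3],[[0,0,0],[0,0,0],0.2],[[0,0,0],[0,0,0],0],[[0,0,0],[0,0,0],0],[[0,0,0],[0,0,0],0],[[0,0,0],[0,0,0],0],[[0,0,0],[0,0,0],0]])

```text
clock: 19.85
tool_pos: [0.5124, 0.3657, 0.091]
orientation: [179.9, -0.1, -96.4]
force: [0.6, 0.7, -0.5]
opening: 0.0871
gripper_force: 0.0
```

Emit:
move_arm(motion=[[[0,0,-8],[0,0,0],0],[[0,0,-25],[0,0,0],0],[[0,0,-50],[0,0,0],0],[[0,0,-80],[0,0,0],0],[[0,0,-115],[0,0,0],0],[[0,0,-150],[0,0,0],0],[[0,0,-180],[0,0,0],0],[[0,0,-180],[0,0,0],0]])

```text
clock: 20.52
tool_pos: [0.5151, 0.3675, 0.2796]
orientation: [-179.6, 0.4, -96.4]
force: [0.4, 1.0, 1.0]
opening: 0.0877
gripper_force: 0.0
```

Emit:
move_arm(motion=[[[30,-30,0],[0,0,0],0],[[60,-60,0],[0,0,0],0],[[85,-85,0],[0,0,0],0],[[110,-110,0],[0,0,0],0],[[130,-130,0],[0,0,0],0],[[140,-140,0],[0,0,0],0],[[140,-140,0],[0,0,0],0],[[140,-140,0],[0,0,0],0]])

```text
clock: 21.18
tool_pos: [0.6362, 0.2106, 0.271]
orientation: [179.9, -0.1, -96.5]
force: [0.5, 0.3, 0.7]
opening: 0.0874
gripper_force: 0.0
```

```bash
python3 log.py;  python3 -c "
from plant import ctrl;import cv2,pickle
d={n:ctrl.snapshot(n) for n in('top','side')};pickle.dump(d,open('s6.pkl','wb'))
a=d['top']['color'][150:270,100:240];b=d['side']['color'][200:320,140:280]
cv2.imwrite('pics/c6.png',cv2.resize(cv2.hconcat([a,b]),None,fx=2.8,fy=2.8))"
```

```text
21.18 [34.9297, 18.7278, 4.711, -0.0207, -76.0953, -41.4517] [0.6362, 0.2106, 0.271] [179.9027, -0.0591, -96.5269]
```

View pics/c6.png

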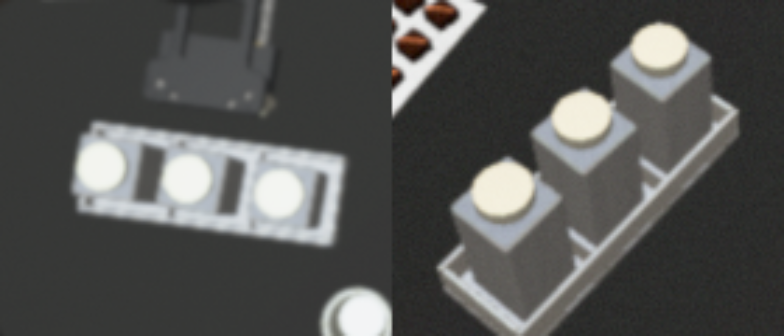

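All three tins stand upright in a row, with lids at (100,165), (187,180) and (279,193) in the top crop. The placed tin sits centred in its bay, and the gripper is clear.

```bash
python3 -c "
from plant import ctrl
print(ctrl.close_job())"
```

```text
the job is handed in; nothing more can be done
None
```

The fallen tin was stood up on the open counter and let go, then taken again from above and set lid up in the free bay; the last pictures show all three tins upright, and the job was handed in at about 21 s (no verdict was returned).

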